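Index the rotary table to the next hole

ROBOT

A 6-joint arm with a two-finger parallel gripper is mounted at the origin on the work surface; the furniture and walls round the work are solid. World frame = base frame: x ahead of the robot, y to its left, z up, the work surface at z = 0. Lengths are in m, angles in rad, forces in N, time in s.
With the tool pointing down it reaches from about 0.3 to 0.875 m from the base axis. Payload 6.4 kg.
Tool frame: the origin (TCP) lies midway between the tips of the shut fingers; the grasp point (between the pads) lies 19 mm behind it (manip.grip_point_offset is the distance from the TCP to the grasp point, in m); z points along the fingers, y is the line along which they close (so a half turn about z gives the same grasp; the last joint's range is limited). The gripper opens to 85 mm and grips with 20 to 120 N. Pads are 22 mm wide; open, the fingers measure 114 mm over their backs; the gripper's body (76 mm by 85 mm) begins 54 mm behind the grasp point. The pads swing forward as they close: fully open they stand 13 mm farther back than shut.
Start: joints at [-0.206, 0.181, 1.607, -0, 1.354, -0.206], TCP at [0.575, 0, 0.231] pointing down, gripper open.
Joint ranges: [-2.99, 2.99], [-0.89, 2.07], [0.3, 2.58], [-1.14, 4.28], [0, 2.63], [-3.12, 3.12]. Speed limits (rad/s): [2.57, 2.57, 3.01, 3.14, 3.14, 3.14].

INTERFACE

Orientations are given as a 3x3 rotation matrix whose columns are the frame's x, y, z axes.
In Python, from rig import manip gives the robot as it stands.
- The arm moves only by the tool play_rows, never from a script. Its argument "series" is a list that holds one entry, the list of rows, each a list of 5 numbers: the shift along the world's x, y, z in mm, then the turn about the world's z in rad, then the finger opening in mm, from 0 to 85.4. In form: [[[x, y, z, turn, fingers], ...]]. A call has 1 to 10 rows; each row shifts and turns the commanded pose from where the row before left it; what a row does not reach is not made up. A row lasts 1/8 s, in which the tool goes at most 62.5 mm and 10.7 degrees, less where a joint would pass 70% of its speed; a pose out of reach is approached as far as the arm can. A call with a gripper value outside its range is refused whole. The fingers move at their own pace and stop on an object; "squeeze" is the grip in N (left out, the last holds). Time passes only in rows, so rows that do not move let the fingers close. It gives the time, the measured TCP pose, the force, the opening and the grip force at its end, in the units of the state.
- manip.read_state(): the state, without advancing time (a new reading comes with each control period).
- manip.get_image(name): name is "scene" or "side" or "wrist"; returns a dict with "image" (420x560x3 uint8, red, green, blue), "fx", "fy", "cx", "cy" (pixels), "R" (3x3) and "t" (3): a world point X has camera coordinates R X + t; the wrist camera has in their place "tool_from_camera" (4x4, takes a point from camera to tool coordinates, whose origin is the TCP and whose axes are the flange's). Camera axes: x right, y down, z forward; pixel columns grow to the right and rows downward; lengths in m; the calibration is good to about 2 mm. A picture is of the moment at which its call begins: read the wrist's pose just before it. There is no depth.
- manip.hand_in(): hands the job in; it is judged then, once.
Trained networks look in the newest picture that a camera, given by its name, has taken for a name from the list of things; names that differ only in an ending like _2 or _b are one class to them, and where a whole thing is asked for, a point or a joint stands for the part that bears it (a point fixed in the world has none). Each returns a list of dicts, best first, with "score" (0 to 1); they miss things now and then, are a little off and sometimes report something else, mostly with a low value. They report only what shows in the picture. A call takes as long as a camera call.
- manip.trace(camera, thing): "mask" (420x560 bool, what is visible of it) and "rect" ([left, top, right, bottom] in pixels, round what is visible of it).
The state is a dict: "clock": time; "joint_pos": joint angles; "qd": joint speeds; "effort": joint torques, N m; "ee_pos": TCP position; "eef_rot": TCP orientation; "wrist_force": force on the tool from outside, world axes, zero at the start; "wrist_torque": the same for the moment, N m; "grip_width": opening from 0.0 (shut) to 1.0 (fully open); "grip_force": force on a finger pad.
Only numpy, scipy, OpenCV 4.12 (cv2) and the standard library are available. Lean on these libraries where they do the work, as an engineer would, in place of code of your own. Each camera call takes 0.05 s, during which the arm holds its last target. There are 200 camera calls.

TASK

The wooden blank on the indexing table is to be turned on for its next hole. Press the yellow plunger button down with the fingertips to unlock the table, turn the arm to the neighbouring hole marked by the red tag (not the blue one), and let the plunger spring fully up again so that the table is locked there. It is all pressing and pushing, nothing needs gripping or lifting; leave the loose things on the bench where they lie.

Things in the scene. Friction and masses are not known exactly. Their poses are not given: they have to be found in the camera images.
- table_axis (a point): point on the vertical turning axis of the green indexing table (bolted to the bench), at the top face of its fixed round steel plate: 170 mm across, 56 mm above the bench, with 8 brass-ringed holes 45 degrees apart on a 75 mm radius. Above it an 80 mm round wooden blank (up to 93 mm above the bench) turns together with the forked aluminium index arm
- button_top (a point): centre of the top of the yellow plunger button (40 mm across, flat over 30 mm) at the end of the index arm, 104 mm from the turning axis and, when out, 104 mm above the bench; moves with arm and press. Nothing within 50 mm of it stands higher. It is pushed straight down, 12 mm of travel against a spring (3 N at first, 7 N fully in)
- plunger (a joint): how far the plunger is pressed in, m: 0 = out, pin locked in a hole; from 0.009 the pin is clear and the arm can turn; 0.012 = at its stop. Between holes the pin rubs under the plate and keeps the plunger about 0.008 in; within about 3 mm of a hole it springs back out to 0 when let go
- index_table (a joint): turn of arm and blank about the vertical axis, rad: 0 = the hole where it starts, positive = anticlockwise from above; neighbouring holes at +0.785 and -0.785. Locked play 0.03 rad. Turning takes about 1.5 N sideways at the button: friction under a fingertip that presses the button is enough to carry it round. It stays where it is left
- index_mark (a point): point on the arm's centre line, 55 mm from the turning axis, level with the plate's top face; it stands over a tag's centre when the plunger is at that tag's hole
- red_tag: flat red round tag, 18 mm across, 4 mm thick, fixed on the plate, 55 mm from the axis, just inside the hole to which the table is to be turned: one of the two holes next to the present one, either side. Origin at the centre of its underside
- blue_tag: the same in blue, just inside the neighbouring hole on the other side, which is already done. Origin at the centre of its underside
- cork_block: a cork sanding block, 36x60x26 mm; loose bystander, to be left alone. Origin at the centre of its underside
- green_block: a dark green honing block, 36x82x20 mm; loose bystander, to be left alone. Origin at the centre of its underside
- screwdriver: a blue-handled screwdriver, 29x213x28 mm, lying flat; loose bystander, to be left alone. Origin at the centre of its underside
- mixing_cup_1: a clear plastic mixing cup, 70 mm wide, 74 mm high; loose bystander, to be left alone. Origin at the centre of its underside
- tape_measure: a yellow tape measure, 35x72x62 mm; loose bystander, to be left alone. Origin at the centre of its underside
- glue_bottle: a white glue bottle with a red cap, 50x162x31 mm, lying flat; loose bystander, to be left alone. Origin at the centre of its underside

How it is judged:
By the outcome, as a careful person would: the job done as asked, in the order asked, and still so for the second after the job is handed in, with the robot touching nothing.
It also fails if it takes over 38 s, if anything falls off the work surface, if the arm or the gripper's body presses on something with over 40 N, if the wrist force passes 120 N, or if a joint passes its speed limit or range.

## Working session

There is one attempt and no reset: what is moved stays moved. The work goes in short steps, Python scripts to look and compute and a tool call to move; the robot and the scene stay as the last step left them, time stands still between calls to the robot, and variables do not carry over. Pictures are saved under pics/ and viewed, at most 10 in all, crops included, and the job is handed in when it is done.

Besides the shell and the picture viewer there is one more tool, called after "Request:" by a JSON object that holds its "method" and its "body", one argument or row to a line. play_rows: Moves the arm, as the interface text tells. Its arguments: {"type":"object","properties":{"series":{"type":"array","items":{"type":"array","items":{"type":"array","items":{"type":"number"}}}},"squeeze":{"type":"number"}},"required":["series"]}

```bash
mkdir -p pics; cat > h.py <<'E'
import numpy as np, cv2
from rig import manip
def cam(n):
    s=manip.read_state(); d=manip.get_image(n)
    K=np.array([[d["fx"],0,d["cx"]],[0,d["fy"],d["cy"]],[0,0,1]])
    if n=="wrist":
        T=np.eye(4);T[:3,:3]=s["eef_rot"];T[:3,3]=s["ee_pos"]
        M=np.linalg.inv(T@np.array(d["tool_from_camera"])); R,t=M[:3,:3],M[:3,3]
    else: R,t=np.array(d["R"]),np.array(d["t"])
    return d["image"],K,R,t
def onz(uv,z,K,R,t):
    r=R.T@np.linalg.solve(K,[uv[0],uv[1],1]); c=-R.T@t
    return c+r*(z-c[2])/r[2]
def proj(X,K,R,t):
    p=K@(R@np.array(X)+t); return p[:2]/p[2]
E
cat > look.py <<'E'
from h import *
import sys
ims=[]
for n in sys.argv[2:]:
    im,K,R,t=cam(n); ims.append(im)
    for th,z in (("button_top",.104),("red_tag",.06),("blue_tag",.06),("table_axis",.056)):
        for r in manip.trace(n,th)[:1]:
            ys,xs=np.nonzero(r["mask"]); c=(xs.mean(),ys.mean())
            print(n,th,round(r["score"],2),np.round(r["rect"]),np.round(c,1),len(xs),np.round(onz(c,z,K,R,t),4))
    cv2.imwrite(f"pics/{sys.argv[1]}_{n}.png",im[:,:,::-1])
print(manip.read_state()["clock"],manip.read_state()["ee_pos"])
E
python3 look.py a scene side wrist
```

```text
scene button_top 0.53 [292. 195. 307. 221.] [298.8 203.9] 132 [ 0.4203 -0.0316  0.104 ]
scene red_tag 0.61 [218. 236. 238. 257.] [228.5 246. ] 301 [0.5248 0.1911 0.06  ]
scene blue_tag 0.46 [248. 199. 303. 226.] [276.9 212.4] 881 [ 0.4896 -0.0331  0.06  ]
scene table_axis 0.73 [238. 197. 305. 249.] [269.2 226.6] 2489 [0.4762 0.0466 0.056 ]
side button_top 0.46 [238. 176. 252. 195.] [246.1 187.5] 197 [0.4345 0.1696 0.104 ]
side table_axis 0.92 [260. 201. 310. 239.] [282.9 217. ] 1454 [ 0.4625 -0.0423  0.056 ]
wrist button_top 0.96 [ 93. 227. 152. 288.] [117.7 267.4] 1582 [ 0.4367 -0.0592  0.104 ]
wrist red_tag 0.77 [197. 215. 215. 236.] [206.9 226. ] 290 [ 0.5047 -0.0373  0.06  ]
wrist blue_tag 0.53 [130. 163. 142. 186.] [135.3 174.9] 221 [0.4423 0.0119 0.06  ]
wrist table_axis 0.81 [ 94.  71. 293. 287.] [191.5 169.3] 29013 [0.4929 0.0164 0.056 ]
0.75 [5.75025606e-01 2.24086398e-05 2.31313860e-01]
```

View pics/a_wrist.png

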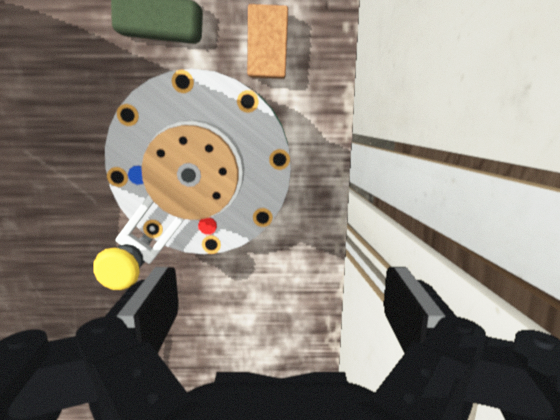

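View pics/a_scene.png

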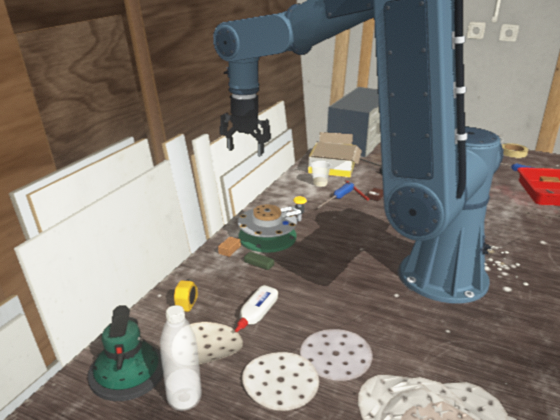

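The wrist view shows the yellow button at (116,268), the hub at (189,175), the red tag at (207,226) anticlockwise of the arm in the image, and the blue tag at (137,175). The scene view shows boards leaning beyond the table. Next I fit the axis from the eight holes.

```bash
cat > fit.py <<'E'
from h import *
im,K,R,t=cam("wrist")
H=[(182,82),(248,101),(279,160),(263,217),(211,244),(152,229),(117,177),(127,115)]
P=np.array([onz(h,.056,K,R,t) for h in H])[:,:2]
c=P.mean(0); print("axis",c,"rad",np.linalg.norm(P-c,axis=1).round(4))
ang=np.degrees(np.arctan2(*(P-c).T[::-1])); print(ang.round(1))
m=cv2.inRange(cv2.cvtColor(im,cv2.COLOR_RGB2HSV),(22,120,100),(38,255,255))
m=(cv2.connectedComponentsWithStats(m))
i=1+m[2][1:,4].argmax(); print(m[2][i],m[3][i])
for n,uv,z in (("button",m[3][i],.104),("red",(206.9,226),.06),("blue",(136,175),.06),("hub",(189,175),.093),("board edge z0",(345,300),0),("board z0",(357,50),0)):
    p=onz(uv,z,K,R,t)[:2];d=p-c; print(n,p.round(4),np.hypot(*d).round(4),np.degrees(np.arctan2(d[1],d[0])).round(1))
E
python3 fit.py
```

```text
axis [0.49854686 0.01730062] rad [0.0751 0.076  0.0752 0.0757 0.075  0.076  0.0754 0.0756]
[  96.4   51.     5.8  -38.3  -83.7 -129.1 -173.8  141.3]
[  93  247   47   44 1539] [115.63417804 268.43339831]
button [ 0.4348 -0.0601] 0.1003 -129.4
red [ 0.5047 -0.0373] 0.0549 -83.6
blue [0.443  0.0118] 0.0558 -174.4
hub [0.5   0.018] 0.0017 26.1
board edge z0 [ 0.6525 -0.1523] 0.2291 -47.8
board z0 [0.6501 0.1252] 0.1861 35.5
```

Request:
{"method": "play_rows", "body": {
  "series": [
    [[-35,-15,0,0,0],[-35,-15,0,0,0],[-35,-16,-20,0,0],[-36,-16,-30,0,0],[0,0,-20,0,0],[0,0,-15,0,0],[0,0,0,0,0],[0,0,0,0,0]]
  ],
  "squeeze": 20
}}

```text
clock: 1.8
ee_pos: [0.4348, -0.0621, 0.147]
eef_rot: [[-0.001, 1.0, 0.001], [1.0, 0.001, -0.0], [-0.0, 0.001, -1.0]]
wrist_force: [-0.0, -0.5, -0.3]
grip_width: -0.002
grip_force: 0.0
```

```bash
python3 look.py b wrist
```

```text
wrist button_top 0.69 [244. 181. 309. 262.] [278.2 230.3] 3060 [ 0.4333 -0.0578  0.104 ]
wrist red_tag 0.66 [374. 166. 398. 194.] [384.8 178.7] 511 [ 0.5044 -0.0369  0.06  ]
wrist blue_tag 0.71 [282.  87. 308. 120.] [295.6 103.2] 666 [0.4441 0.0114 0.06  ]
wrist table_axis 0.56 [244.   0. 520. 260.] [375. 107.] 52102 [0.4954 0.0091 0.056 ]
2.05 [ 0.43446275 -0.06203703  0.14679045]
```

View pics/b_wrist.png

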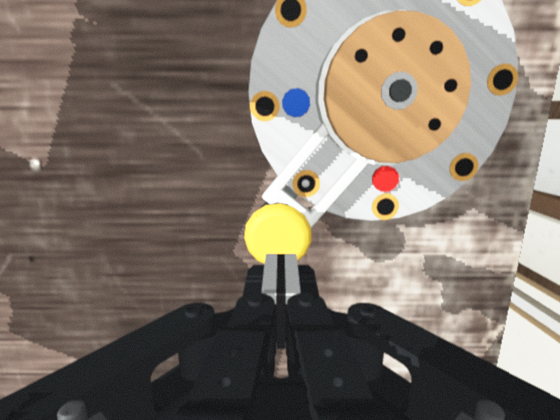

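The button's disc spans columns 245–311 with its top at row 204, so its centre is about (278,237). The shut fingertips are right above it. I press next.

Request:
{"method": "play_rows", "body": {
  "series": [
    [[-1,-1,-20,0,0],[0,0,-17,0,0],[0,0,-6,0,0],[0,0,-6,0,0],[0,0,-6,0,0],[0,0,0,0,0],[0,0,0,0,0]]
  ]
}}

```text
clock: 2.92
ee_pos: [0.4339, -0.0638, 0.0923]
eef_rot: [[-0.0, 1.0, 0.002], [1.0, 0.0, -0.002], [-0.002, 0.002, -1.0]]
wrist_force: [-2.4, -2.2, 6.2]
grip_width: -0.003
grip_force: 3.1
```

Request:
{"method": "play_rows", "body": {
  "series": [
    [[0,0,-2,0,0],[0,0,0,0,0],[7.3,-5.3,0,0.0873,0],[7.8,-4.7,0,0.0873,0],[8.1,-4.1,0,0.0873,0],[0,0,0,0,0]]
  ]
}}

```text
clock: 3.68
ee_pos: [0.4594, -0.0789, 0.0918]
eef_rot: [[-0.26, 0.966, 0.006], [0.966, 0.26, -0.003], [-0.005, 0.005, -1.0]]
wrist_force: [-0.3, -2.5, 13.0]
grip_width: 0.004
grip_force: 6.5
```

```bash
python3 look.py c wrist
```

```text
wrist button_top 0.85 [240. 207. 323. 283.] [284.4 248.5] 2373 [ 0.4563 -0.0628  0.104 ]
wrist red_tag 0.89 [377. 179. 403. 210.] [391.3 196. ] 528 [ 0.5076 -0.0381  0.06  ]
wrist blue_tag 0.95 [281.  38. 318.  85.] [299.8  61. ] 1203 [0.4441 0.0119 0.06  ]
wrist table_axis 0.92 [236.   0. 560. 283.] [396.5 116.2] 70461 [4.975e-01 4.000e-04 5.600e-02]
3.925 [ 0.45905567 -0.07874022  0.0918255 ]
```

View pics/c_wrist.png

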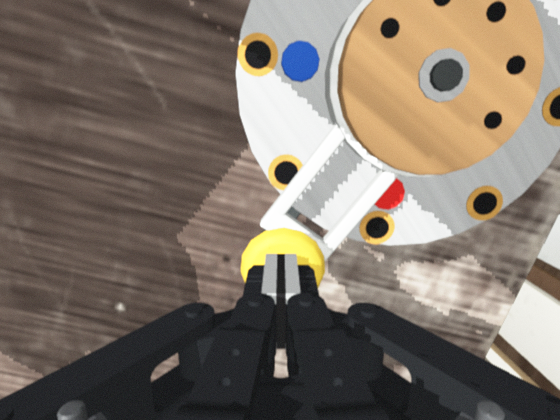

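The arm has left its hole: the start hole at (287,172) is now uncovered, and the fork lies near the red tag at (389,193). The friction drive works, so I continue.

Request:
{"method": "play_rows", "body": {
  "series": [
    [[8.5,-3.3,0,0.0873,0],[8.7,-2.5,0,0.0873,0],[8.9,-1.8,0,0.0873,0],[9.0,-1.0,0,0.0873,0],[9.1,-0.2,0,0.0873,0],[9.0,0.6,0,0.0873,0],[0,0,0,0,0],[0,0,0,0,0]]
  ]
}}

```text
clock: 4.92
ee_pos: [0.5123, -0.086, 0.0918]
eef_rot: [[-0.707, 0.707, 0.006], [0.707, 0.707, -0.002], [-0.006, 0.003, -1.0]]
wrist_force: [-0.4, 1.4, 10.6]
grip_width: -0.002
grip_force: 5.6
```

```bash
python3 look.py d wrist
```

```text
wrist red_tag 0.62 [320. 153. 355. 190.] [338.8 171.3] 911 [ 0.5049 -0.037   0.06  ]
wrist blue_tag 0.57 [310.   0. 347.  25.] [327.5   8.9] 701 [0.447  0.0088 0.06  ]
wrist table_axis 0.65 [311.   0. 346.  23.] [327.3   9.1] 706 [0.4467 0.0097 0.056 ]
5.175 [ 0.51222762 -0.08602731  0.09183763]
```

View pics/d_wrist.png

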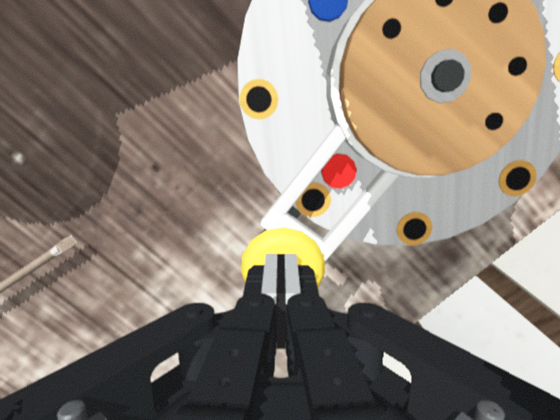

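The red tag at (339,171) and its hole at (313,200) now lie inside the fork. I check the arm's exact angle against the tag before letting go.

```bash
cat > ang.py <<'E'
from h import *
im,K,R,t=cam("wrist")
m=cv2.inRange(cv2.cvtColor(im,cv2.COLOR_RGB2HSV),(22,120,100),(38,255,255))
_,l,s,_=cv2.connectedComponentsWithStats(m); i=1+s[1:,4].argmax(); m=np.uint8(l==i)
# upper rim only -> circle of r=20mm on z~.088
xs=np.arange(s[i][0]+3,s[i][0]+s[i][2]-3); ys=[m[:,x].argmax() for x in xs]
from scipy.optimize import least_squares
for z in (.086,.092):
    P=np.array([onz((x,y),z,K,R,t)[:2] for x,y in zip(xs,ys)])
    r=least_squares(lambda p:np.hypot(*(P-p[:2]).T)-p[2],[*P.mean(0),.02],loss="soft_l1",f_scale=.0005).x
    d=r[:2]-[.4988,.0175]; print(z,r.round(4),np.hypot(*d).round(4),np.degrees(np.arctan2(d[1],d[0])).round(2))
print([np.degrees(np.arctan2(*(onz(u,z,K,R,t)[:2]-[.4988,.0175])[::-1])).round(2) for u,z in(((313,200),.056),((338.8,171.3),.06))], onz((447,75),.093,K,R,t))
E
python3 ang.py
```

```text
0.086 [ 0.5133 -0.0862  0.0195] 0.1048 -82.03
0.092 [ 0.5112 -0.0842  0.0187] 0.1025 -83.04
[np.float64(-83.33), np.float64(-83.71)] [0.49822819 0.01745705 0.093     ]
```

Roughly 1° too far, about 1.8 mm at the button. I turn back slightly, then lift straight up.

Request:
{"method": "play_rows", "body": {
  "series": [
    [[-1.8,0,0,-0.017,0],[0,0,0,0,0],[0,0,0,0,0],[0,0,4,0,0],[0,0,4,0,0],[0,0,5,0,0],[0,0,10,0,0],[0,0,30,0,0],[0,0,40,0,0],[0,0,0,0,0]]
  ]
}}

```text
clock: 6.48
ee_pos: [0.5093, -0.0857, 0.1856]
eef_rot: [[-0.695, 0.719, 0.005], [0.719, 0.695, -0.002], [-0.005, 0.002, -1.0]]
wrist_force: [-0.7, 0.0, -0.1]
grip_width: -0.002
grip_force: 0.0
```

```bash
python3 look.py e wrist side; python3 ang.py; python3 -c "
import cv2;a=cv2.imread('pics/e_side.png')[140:260,180:360];cv2.imwrite('pics/e_sc.png',cv2.resize(a,None,fx=4,fy=4,interpolation=2))"
```

```text
wrist button_top 0.69 [252. 168. 308. 239.] [280.5 212.8] 2520 [ 0.5075 -0.0837  0.104 ]
wrist red_tag 0.83 [313. 139. 329. 163.] [320.5 151.8] 397 [ 0.505 -0.037  0.06 ]
wrist blue_tag 0.93 [301.  25. 322.  56.] [310.   41.3] 551 [0.4443 0.0116 0.06  ]
wrist table_axis 0.65 [251.   0. 485. 241.] [362.5 101.2] 41145 [0.5013 0.0109 0.056 ]
side button_top 0.61 [296. 205. 310. 226.] [301.4 212.8] 106 [ 0.4682 -0.1434  0.104 ]
side blue_tag 0.2 [270. 200. 310. 227.] [290.2 209. ] 584 [ 0.5156 -0.0029  0.06  ]
side table_axis 0.67 [261. 200. 310. 238.] [283.9 216.9] 1553 [ 0.4656 -0.0435  0.056 ]
6.975 [ 0.50728332 -0.08514017  0.18165721]
0.086 [ 0.5127 -0.0904  0.0212] 0.1088 -82.68
0.092 [ 0.5113 -0.089   0.0207] 0.1072 -83.32
[np.float64(-72.54), np.float64(-66.54)] [0.51866489 0.05191124 0.093     ]
```

View pics/e_wrist.png

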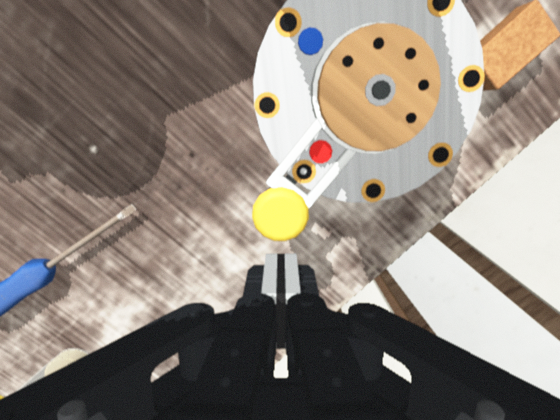

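View pics/e_sc.png

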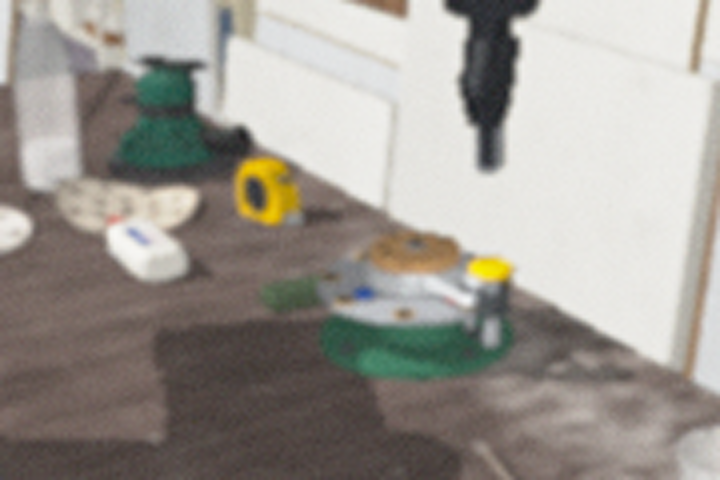

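The wrist view shows the pin's bright tip in the hole at (304,172), as it was at the start, with the red tag at (320,152) centred in the fork. Before handing in, I check the button's height in the side view.

```bash
python3 - <<'E'
from h import *
im,K,R,t=cam("side")
m=cv2.inRange(cv2.cvtColor(im,cv2.COLOR_RGB2HSV),(22,120,100),(38,255,255))
m[:,:285]=0;m[:,325:]=0;m[:190]=0
ys,xs=np.nonzero(m);print("yellow rows",ys.min(),ys.max(),"cols",xs.min(),xs.max())
b=np.array([.5097,-.0859])
for z in (.104,.096):
    a=np.linspace(0,6.28,60); P=np.array([proj([*(b+.0185*np.array([np.cos(q),np.sin(q)])),z],K,R,t) for q in a]); print(z,P.min(0).round(1),P.max(0).round(1))
print(manip.read_state()["clock"],manip.read_state()["wrist_force"])
E
```

```text
yellow rows 205 210 cols 297 307
0.104 [296.6 202.5] [308.1 206.6]
0.096 [296.6 204.8] [308. 209.]
7.075 [-0.52145637 -0.57676206  0.15319468]
```

The margin is too small to decide, so I calibrate against the first side picture, taken with the plunger out.

```bash
python3 - <<'E'
from h import *
_,K,R,t=cam("side")
ax=np.array([.4988,.0175])
for f,a0 in (("a",-128.8),("e",-83.8)):
    im=cv2.imread(f"pics/{f}_side.png"); b=ax+.104*np.array([np.cos(np.radians(a0)),np.sin(np.radians(a0))])
    u=[proj([*b,z],K,R,t) for z in (.104,.096)]
    c=u[0].round().astype(int); m=cv2.inRange(cv2.cvtColor(im,cv2.COLOR_BGR2HSV),(22,120,100),(38,255,255))
    w=np.zeros_like(m); w[c[1]-12:c[1]+14,c[0]-14:c[0]+14]=1; ys,xs=np.nonzero(m*w)
    print(f,np.round(u,1).tolist(),"yellow",ys.mean().round(2),ys.min(),ys.max(),xs.mean().round(2),len(ys))
    if f=="a":
        pass
# wrist: disc width vs height, full view
for f in "be": 
    im=cv2.imread(f"pics/{f}_wrist.png"); m=cv2.inRange(cv2.cvtColor(im,cv2.COLOR_BGR2HSV),(22,120,100),(38,255,255))
    _,_,s,_=cv2.connectedComponentsWithStats(m); i=1+s[1:,4].argmax(); print(f,s[i])
E
```

```text
a [[278.4, 207.1], [278.5, 209.4]] yellow 208.89 206 212 278.5 56
e [[302.4, 204.5], [302.4, 206.9]] yellow 207.0 205 210 302.25 48
b [ 244  203   68   61 2859]
e [ 253  188   56   53 2262]
```

Still not clear-cut. I take a second wrist view from the side, moved well clear, to triangulate the button's height.

```bash
cat > v.py <<'E'
from h import *
import sys,json
im,K,R,t=cam("wrist"); cv2.imwrite(f"pics/v{sys.argv[1]}.png",im[:,:,::-1])
m=cv2.inRange(cv2.cvtColor(im,cv2.COLOR_RGB2HSV),(22,120,100),(38,255,255))
_,l,s,c=cv2.connectedComponentsWithStats(m); i=1+s[1:,4].argmax(); print(s[i],c[i])
for z in (.096,.104):
    p=onz(c[i],z,K,R,t)[:2]; d=p-[.4988,.0175]; print(z,p.round(4),np.hypot(*d).round(4),np.degrees(np.arctan2(d[1],d[0])).round(1),s[i][2]/K[0,0]*(R@[*p,z]+t)[2])
for r in manip.trace("wrist","red_tag")[:1]:
    ys,xs=np.nonzero(r["mask"]); print(onz((xs.mean(),ys.mean()),.06,K,R,t))
E
python3 v.py 1
```

```text
[ 254  192   57   53 2300] [281.89608696 218.91608696]
0.096 [ 0.51   -0.0866] 0.1047 -83.9 0.03929408936651144
0.104 [ 0.5081 -0.0848] 0.1027 -84.8 0.03792655124289316
[ 0.50481362 -0.03691143  0.06      ]
```

Request:
{"method": "play_rows", "body": {
  "series": [
    [[0,0,30,0,0],[-35,-20,0,0,0],[-40,-20,0,0,0],[-30,-20,0,0,0],[0,0,0,0,0],[0,0,0,0,0]]
  ]
}}

```text
clock: 7.98
ee_pos: [0.4031, -0.1454, 0.2126]
eef_rot: [[-0.695, 0.719, 0.001], [0.719, 0.695, -0.0], [-0.001, 0.001, -1.0]]
wrist_force: [-0.4, 0.1, -0.1]
grip_width: -0.0
grip_force: 0.0
```

```bash
python3 v.py 2
```

```text
[ 405  219   51   46 1653] [430.56019359 243.09437387]
0.096 [ 0.512  -0.0859] 0.1043 -82.7 0.04067121112127488
0.104 [ 0.5071 -0.0862] 0.104 -85.4 0.039421268586712084
[ 0.50602134 -0.03703442  0.06      ]
```

```bash
python3 - <<'E'
import cv2,numpy as np
o=[]
for f,(x,y) in (("b_wrist",(300,195)),("d_wrist",(305,205)),("e_wrist",(298,185)),("v2",(430,220))):
    a=cv2.imread(f"pics/{f}.png")[y-45:y+45,x-45:x+45]; o.append(cv2.resize(a,(200,200),interpolation=2))
cv2.imwrite("pics/cmp.png",np.hstack(o))
E
```

```text
(no output)
```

View pics/cmp.png

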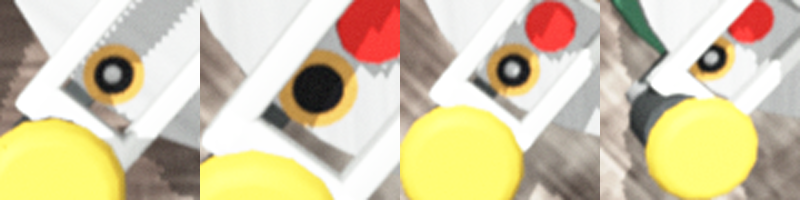

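The crops settle it. The pin's grey tip stands in the hole at the locked start and now (crops 1, 3 and 4), and was absent while pressed (crop 2). The plunger is out and the table is locked at red.

```bash
python3 -c "
from rig import manip
print(manip.hand_in())"
```

```text
the job is handed in; nothing more can be done
None
```

The table is turned to the red-tagged hole with the locking pin visible up in that hole, the gripper is clear of everything, and the job is handed in at about 8 s; my direct measurements of the button's height were inconclusive, so "locked" rests on seeing the pin.

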